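# Empty a carrier plate and hold it flush on a tilted inspection stage

## Task

Pick up the carrier plate by its fin with the two stoppers riding on it, and tip them off its open end into the beaker without fingering them. Then set the flat underside of the empty plate centred, square and flush on the sloped face of the inspection stage, and push the sprung face in about half of its travel. Finish while still gripping the plate and pressing it there; leave the beaker standing and the other things where they are.

Things in the scene. Friction and masses are not known exactly. Their poses are not given: they have to be found in the camera images.
- carrier: Bare metal carrier plate, 110 (x) x 80 (y) x 5 mm, loose, 0.15 to 0.22 kg, lying flat. Origin: centre of its flat underside, z up out of the plate. Lips 3 mm thick rise 9 mm above the plate on both long sides and the +x end; the -x end is open and points to the left and towards the robot. Between lips and the middle fin run two lanes 30 mm wide to the open end.
- stopper_1_mid (a point): Middle of a loose black hard-plastic stopper, 20 mm across its foot, 24 mm across its top, 18 mm high, 20 g, standing in the plate's +y lane, beside the fin or nearer the open end. Slippery: it slides once the plate leans about 13 to 20 degrees. The point is 9 mm above its foot.
- stopper_2_mid (a point): Middle of the other, equal stopper, in the plate's -y lane.
- beaker: Clear plastic beaker in the middle of the work area (not the one far back on the left), loose, 0.3 kg, standing upright; 146 mm across its rim, about 120 mm inside at the foot, 110 mm high, open at the top. Origin: centre of its underside, z up.
- stage: Inspection stage, fixed: grey base 150 x 150 x 12 mm, two upright cheeks 50 mm long (x), 10 mm thick, at y = +-68 mm, 97 mm high; between them a head turns on an axle along y, 82 mm up. Origin: centre of the base's underside, z up; -x side to the left. The head is stiff (holds to 6 N m), left at a slope of 14 to 32 degrees, -x edge low, +x edge high.
- face_centre (a point): Centre of the upper surface of the stage's bare metal face, a flat rectangle 130 (x, up the slope) x 110 (y, level) mm, 8 mm thick; 34 mm off the axle when not pressed. z is the outward normal of the face, x points up the slope, to the right. The point moves with the face.
- stage_face (a joint): How far the sprung face is pushed in along its normal, m: 0 = fully out, 0.012 = bottomed. It starts to move at about 3 N and needs about 6 N at half travel (spring 500 N/m). The plate's weight alone does not push it in.
- label_roll: Bystander: white label roll, 61 mm across, 40 mm high, loose; origin at the centre of its underside.
- timer: Bystander: white countdown timer with a round red knob, 62 x 62 x 43 mm, loose; origin at the centre of its underside.
- tape_roll: Bystander: roll of beige tape lying flat, 95 mm across, 24 mm high, loose; origin at the centre of its underside.
- reagent_1: Bystander: brown bottle with a black cap, 58 mm across, 109 mm high, loose; origin at the centre of its underside.
- stopper_1: The same stopper as stopper_1_mid; origin at the centre of its foot, z along its axis towards the wider top.
- stopper_2: The same stopper as stopper_2_mid; origin at the centre of its foot, z along its axis towards the wider top.
- carrier_fin (a point): Point in the plate's upright grey grip fin, 48 mm above the underside, axes as the plate's. The fin stands in the middle, 44 mm long (x), 14 mm thick (y), its top 65 mm above the underside: grip it across its thickness, fingertips at least 25 mm above the underside to clear the stoppers.

How it is judged (in metres and radians):
On the way, in this order (a step that is already met when the one before it is completed fails the run):
1. the carrier plate is held clear of the desk with both stoppers riding on it (contact force between carrier and the fingers above 2 N and height (world z) of carrier above 0.04 m and x of stopper_1_mid in the frame of carrier between -0.055 and 0.055 m and y of stopper_1_mid in the frame of carrier between -0.04 and 0.04 m and z of stopper_1_mid in the frame of carrier between 0.005 and 0.03 m and x of stopper_2_mid in the frame of carrier between -0.055 and 0.055 m and y of stopper_2_mid in the frame of carrier between -0.04 and 0.04 m and z of stopper_2_mid in the frame of carrier between 0.005 and 0.03 m), for 0.2 s.
2. both stoppers lie in the beaker and the plate is held in the air (horizontal distance between each of stopper_1_mid, stopper_2_mid and beaker below 0.06 m and z of stopper_1_mid in the frame of beaker between 0 and 0.07 m and z of stopper_2_mid in the frame of beaker between 0 and 0.07 m and contact force between carrier and the fingers above 2 N and height (world z) of carrier above 0.04 m), for 0.2 s.
At the end, for the whole second after the job is handed in: Stoppers in the upright beaker (<60 mm off its axis, <70 mm up). Plate gripped, pressing the face 2 to 10.5 mm in: parallel within 0.05 rad, square within 0.12 rad, underside <3.5 mm off the face and within 14 mm of its centre each way, still. The four bystanders within 30 mm of their places (horizontal distance between each of stopper_1_mid, stopper_2_mid and beaker below 0.06 m and z of stopper_1_mid in the frame of beaker between 0 and 0.07 m and z of stopper_2_mid in the frame of beaker between 0 and 0.07 m and angle between beaker's own z axis and vertical below 0.15 rad and contact force between carrier and the fingers above 2 N and contact force between carrier and stage above 2 N and value of joint stage_face between 0.002 and 0.0105 m and angle between the z axis of carrier and the z axis of face_centre, either way round below 0.05 rad and angle between the x axis of carrier and the x axis of face_centre, either way round below 0.12 rad and x of carrier in the frame of face_centre between -0.014 and 0.014 m and y of carrier in the frame of face_centre between -0.014 and 0.014 m and z of carrier in the frame of face_centre below 0.0035 m and linear speed of carrier below 0.02 m/s and distance of each of label_roll, timer, tape_roll, reagent_1 from where it was at the start of the episode below 0.03 m); the arm keeps its last pose, push and grip.
It fails at once if the fingers touch a stopper (over 0.5 N) (contact force between any of stopper_1, stopper_2 and the fingers above 0.5 N).
It also fails if it takes over 48 s, if anything falls off the work surface, if the arm or the gripper's body presses on something with over 40 N, if the wrist force passes 120 N, or if a joint passes its speed limit or range.

## Robot

A 6-joint arm with a two-finger parallel gripper is mounted at the origin on the work surface; the furniture and walls round the work are solid. World frame = base frame: x ahead of the robot, y to its left, z up, the work surface at z = 0. Lengths are in m, angles in degrees, forces in N, time in s.
With the tool pointing down it reaches from about 0.425 to 0.95 m from the base axis. Payload 14.7 kg.
Tool frame: the origin (TCP) lies on the centre line of the jaws, within the pads' length; the fingertips stand 17 mm ahead of it and the grasp point (between the pads) lies 2 mm behind it; z points along the fingers, y is the direction in which the jaws open and shut (so a half turn about z gives the same grasp; the last joint's range is limited). The gripper opens to 85 mm and grips with 20 to 120 N. Pads are 22 mm wide; open, the fingers measure 114 mm over their backs; the gripper's body (76 mm by 85 mm) begins 54 mm behind the grasp point. The pads swing forward as they close: fully open they stand 13 mm farther back than shut.
Start: joints at [-72.399, 27.513, 91.461, -0, 61.026, -2.67], TCP at [0.225, -0.61, 0.248] pointing down, gripper open.
Joint ranges: [-157.49, 157.49], [-46.99, 117.5], [13.45, 153.17], [-89.5, 269.5], [5.16, 153.95], [-167.48, 167.48]. Speed limits (degrees/s): [108.29, 108.29, 136.94, 172.46, 172.46, 172.46].

## Interface

Orientations are given as a 3x3 rotation matrix whose columns are the frame's x, y, z axes.
In Python, from rig import robot gives the robot as it stands. The module is installed in compiled form; this text tells all that it offers.
- The arm moves only by the tool carry_out, never from a script. Its argument "motion" is a list of rows, each a list of 7 numbers: the shift along the tool's x, y, z in cm, then the turn, a rotation vector about the tool's x, y, z in rad, then the finger opening in cm, from 0 to 8.54. In form: [[x, y, z, ax, ay, az, jaw], ...]. A call has 1 to 12 rows; each row is the pose to reach, as a shift and turn from the pose measured when the call began, along the tool's axes at that moment; what a row does not reach only later rows make up. A row lasts 1/8 s, in which the tool goes at most 62.5 mm and 10.7 degrees, less where a joint would pass 70% of its speed; a pose out of reach is approached as far as the arm can. A call with a gripper value outside its range is refused whole. The fingers move at their own pace and stop on an object; the grip force is fixed at half the most. Time passes only in rows, so rows that repeat a pose let the fingers close. It gives the time, the measured TCP pose, the force and the opening at its end, in the units of the state.
- robot.state(): the state, without advancing time (a new reading comes with each control period).
- robot.grab_frame(name): name is "side" or "top" or "wrist"; returns the picture (384x512x3 uint8, blue, green, red); there is no depth.
- robot.get_calibration(name): a dict with "fx", "fy", "cx", "cy" (pixels), "camera_from_world" (4x4, takes a point from world to camera coordinates). Camera axes: x right, y up, looking along -z (the intrinsics and any distortion apply to the point x, -y, -z); pixel columns grow to the right and rows downward; lengths in m; the calibration is good to about 2 mm. A picture is of the moment at which its call begins: read the wrist's pose just before it. get_calibration takes no time and is no camera call; for the wrist camera it gives the pose at the moment of the call.
- robot.sign_off(): hands the job in, once; it reports no verdict.
The state is a dict: "time": time; "qpos": joint angles; "joint_vel": joint speeds; "joint_torque": joint torques, N m; "tool_pos": TCP position; "tcp_rot": TCP orientation; "contact_force": force on the tool from outside, world axes, zero at the start; "moment": the same for the moment, N m; "grip_width": finger opening in m.
Only numpy, scipy, OpenCV 4.12 (cv2) and the standard library are available. Lean on these libraries where they do the work, as an engineer would, in place of code of your own. Each camera call takes 0.05 s, during which the arm holds its last target. There are 200 camera calls.

## Working session

There is one attempt and no reset: what is moved stays moved. The work goes in short steps, Python scripts to look and compute and a tool call to move; the robot and the scene stay as the last step left them, time stands still between calls to the robot, and variables do not carry over. Pictures are saved under pics/ and viewed, about 8 in all and at most 12, crops included, and the job is handed in when it is done.

Besides the shell and the picture viewer there is one more tool, called after ">>>" as a command line: name --pt "numbers of a row" for each row, then --argument value for the rest. carry_out: Moves the arm, as the interface text tells. Its arguments: {"type":"object","properties":{"motion":{"type":"array","items":{"type":"array","items":{"type":"number"}}}},"required":["motion"]}

```bash
ls; mkdir -p pics; python3 - <<'E'
from rig import robot
import cv2
for n in ("side","top"):
    cv2.imwrite(f"pics/{n}0.png",robot.grab_frame(n))
    c=robot.get_calibration(n);print(n,c)
print(robot.state())
E
```

```text
pics
side {'fx': 364.8587516518842, 'fy': 364.8587516518842, 'cx': 255.43173723887458, 'cy': 196.39183114390244, 'camera_from_world': array([[-0.9967057 , -0.07890905, -0.01873815,  0.61722671],
       [ 0.0240894 , -0.50864653,  0.86063837, -0.10926562],
       [-0.07744325,  0.85735178,  0.50887177, -1.04079223],
       [ 0.        ,  0.        ,  0.        ,  1.        ]])}
top {'fx': 466.32276066413397, 'fy': 466.32276066413397, 'cx': 257.5279767961193, 'cy': 187.21245066974208, 'camera_from_world': array([[-2.68356337e-03, -9.99857986e-01,  1.66374841e-02,
        -1.13583316e-02],
       [ 9.91292209e-01, -4.69443677e-04,  1.31679672e-01,
        -6.57976561e-01],
       [-1.31653162e-01,  1.68459791e-02,  9.91152692e-01,
        -1.36023553e+00],
       [ 0.00000000e+00,  0.00000000e+00,  0.00000000e+00,
         1.00000000e+00]])}
{'time': 0.1, 'qpos': array([-7.24008910e+01,  2.75465639e+01,  9.14885374e+01, -5.27606673e-04,
        6.10245895e+01, -2.66951300e+00]), 'joint_vel': array([-0.01268275, -0.0854281 ,  0.01313532,  0.03108602, -0.01946327,
        0.02091535]), 'joint_torque': array([ 1.28654268e-03, -9.52253938e+01, -4.31038570e+01, -8.90487991e-05,
        5.27669486e-03,  5.40796668e-05]), 'tool_pos': array([ 0.22509818, -0.60943382,  0.24774355]), 'tcp_rot': array([[ 9.38077253e-01,  3.46425986e-01, -3.22672368e-04],
       [ 3.46426134e-01, -9.38076731e-01,  9.90603471e-04],
       [ 4.04793439e-05, -1.04104472e-03, -9.99999457e-01]]), 'contact_force': array([ 0.69003551, -0.12683392,  0.95657723]), 'moment': array([ 0.01841544, -0.0416259 , -0.02856998]), 'grip_width': 0.08538125339607651}
```

View pics/side0.png

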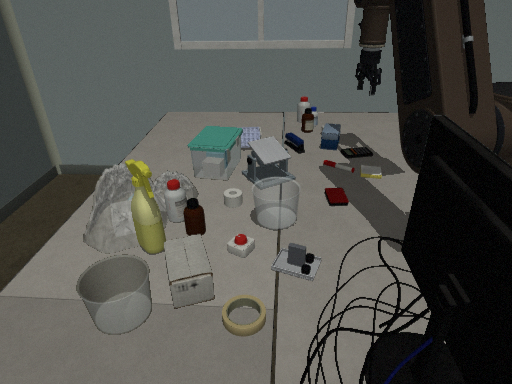

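View pics/top0.png

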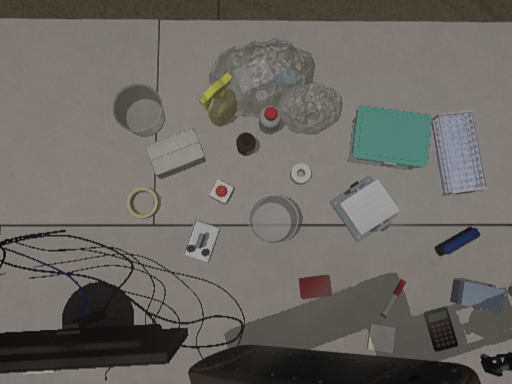

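Side view: carrier at about (297,263), beaker (276,203), stage (268,160). Top view: carrier at (202,241), beaker (274,219), stage (366,208), timer (222,191), label roll (301,173).

```bash
python3 - <<'E'
import cv2,numpy as np
t=cv2.imread("pics/top0.png");s=cv2.imread("pics/side0.png")
def c(i,x,y,w,h,W=400,H=300):
    return cv2.resize(i[y:y+h,x:x+w],(W,H),interpolation=cv2.INTER_CUBIC)
a=np.hstack([c(t,170,210,64,60,),c(t,320,165,96,84)])  
b=np.hstack([c(s,260,230,80,60),c(s,235,125,80,60)])
cv2.imwrite("pics/crop1.png",np.vstack([a,b]))
E
```

```text
(no output)
```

View pics/crop1.png

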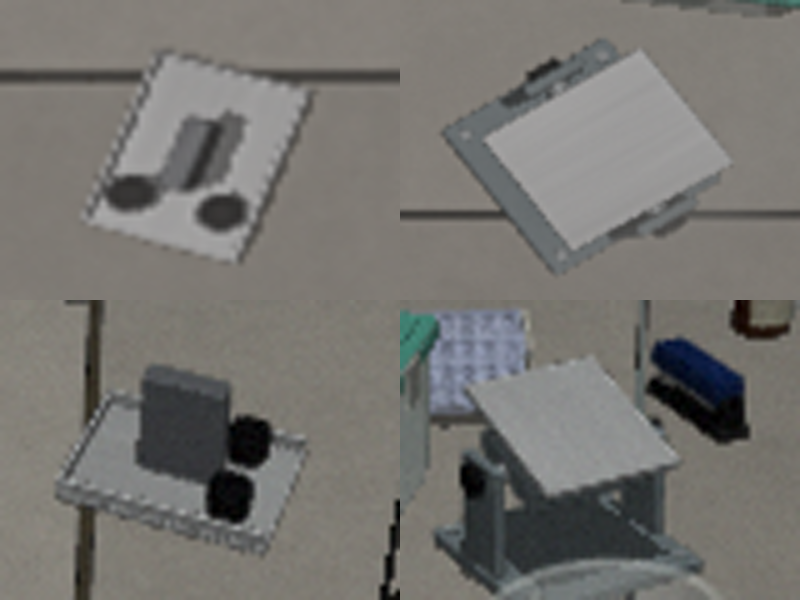

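Crops: carrier corners, stage face corners (low edge on the left) and both stoppers (nearer the open end, i.e. towards robot) are clear. Computing poses from these.

```bash
cat > h.py <<'E'
import numpy as np
from scipy.optimize import least_squares
from scipy.spatial.transform import Rotation as R
from rig import robot
def proj(c,P):
    p=(c["camera_from_world"][:3,:3]@np.atleast_2d(P).T).T+c["camera_from_world"][:3,3]
    return np.c_[c["cx"]+c["fx"]*p[:,0]/-p[:,2], c["cy"]-c["fy"]*p[:,1]/-p[:,2]]
def ray(c,uv,z):
    M=c["camera_from_world"];Rm=M[:3,:3];o=-Rm.T@M[:3,3]
    d=Rm.T@np.array([(uv[0]-c["cx"])/c["fx"],-(uv[1]-c["cy"])/c["fy"],-1]);return o+d*(z-o[2])/d[2]
def Rz(a):return R.from_euler('z',a).as_matrix()
def face(p,q=0):  # x,y,yaw,slope -> centre, R
    Rf=Rz(p[2])@R.from_euler('y',-p[3]).as_matrix()
    return np.array([p[0],p[1],.082])+Rf[:,2]*(.034-q),Rf
E
python3 - <<'E'
from h import *
import cv2
T=robot.get_calibration("top");S=robot.get_calibration("side")
def sub(n,pts):
    g=cv2.cvtColor(cv2.imread(f"pics/{n}0.png"),6)
    return cv2.cornerSubPix(g,np.float32(pts).reshape(-1,1,2),(3,3),(-1,-1),(3,30,.01)).reshape(-1,2)
# stage: A,B low edge (A high y), C,D
t=np.array([(340.4,203.6),(361.5,235),(399.7,209.8),(378.8,179)]);s=np.array([(264.4,164.4),(291,157.6),(273,136),(249,143)])
L=np.array([(-65,55,0),(-65,-55,0),(65,-55,0),(65,55,0)])*1e-3
print(sub("top",t)-t,sub("side",s)-s)
L2=L
def f(p):
    o,Rf=face(p);P=o+L2@Rf.T
    return np.r_[(proj(T,P)-t).ravel(),(proj(S,P)-s).ravel()]
for y0 in(-.6,):
    r=least_squares(f,[.65,-.25,y0,.4]);print("stage",r.x,np.degrees(r.x[2:]),r.fun.round(1).reshape(2,4,2).tolist(),face(r.x))
    for w in (0,1):
        k=least_squares(lambda p:f(p)[8*w:8*w+8],r.x).x;print(w,k)
# carrier: top corners lip z=.014, +x+y,+x-y,-x-y,-x+y ; side same
tc=np.array([(195.6,221),(219.6,228.4),(208.1,262.4),(184.1,254)])
sc=np.array([(284,248.6),(0,0),(0,0),(0,0)])
C=np.array([(55,40,14),(55,-40,14),(-55,-40,14),(-55,40,14)])*1e-3
g=lambda p:(proj(T,np.r_[p[:2],0]+C@Rz(p[2]).T)-tc).ravel()
r=least_squares(g,[.6,.1,-.3]);print("carrier",r.x,np.degrees(r.x[2]),r.fun.round(1))
fin=np.array([(22,7,65),(22,-7,65),(-22,-7,65),(-22,7,65)])*1e-3
print("fin top px",proj(T,np.r_[r.x[:2],0]+fin@Rz(r.x[2]).T).round(1).tolist(),"side",proj(S,np.r_[r.x[:2],0]+fin@Rz(r.x[2]).T).round(1).tolist())
for n,uv in (("s1",(170+132/6.25,210+190/5)),("s2",(170+222/6.25,210+212/5))):
    print(n,Rz(r.x[2]).T@(ray(T,uv,.02)-np.r_[r.x[:2],0]))
print("beaker",ray(T,(274.5,219.5),.11),"side",ray(S,(276,190),.11))
print("base corner test timer",ray(T,(222,191),.04),"label",ray(T,(301,173),.04),"bottle",ray(T,(246,143),.109))
E
```

```text
[[-0.86905518 -0.24982605]
 [-0.6680603  -0.32562256]
 [-0.40925903  0.17683716]
 [-1.71165161 -0.64996338]] [[ 0.02538452 -0.60626831]
 [-0.59628296 -1.10093079]
 [-0.14123535 -0.24916077]
 [ 0.          0.        ]]
stage [ 0.59800315 -0.33929811 -0.99150742  0.31520138] [-56.80919079  18.05970861] [[[-1.0, -0.4], [-0.4, 0.1], [0.7, 0.6], [-0.9, -1.0]], [[0.5, -0.9], [0.8, -0.9], [0.8, -0.9], [-1.1, -2.1]]] (array([ 0.5922331 , -0.33047746,  0.11432495]), array([[ 0.52045934,  0.83685214, -0.16970733],
       [-0.79562375,  0.54742899,  0.2594308 ],
       [ 0.31000793,  0.        ,  0.95073397]]))
0 [ 0.59353693 -0.3341816  -1.00072326  0.08557816]
1 [ 0.59799812 -0.32806066 -0.99690909  0.29101573]
carrier [ 0.49693962  0.15574554 -0.31955353] -18.309068434985114 [-0.3 -1.1  0.7 -0.2  0.4  0.6 -0.8  0.7]
fin top px [[200.3, 233.1], [204.8, 234.6], [199.9, 249.1], [195.3, 247.5]] side [[289.5, 244.2], [291.2, 241.0], [308.1, 245.0], [306.5, 248.3]]
s1 [-0.02870551  0.02352946  0.02      ]
s2 [-0.02763395 -0.02174302  0.02      ]
beaker [ 0.55653596 -0.05927144  0.11      ] side [ 0.56023191 -0.03871843  0.11      ]
base corner test timer [0.64698263 0.0945649  0.04      ] label [ 0.70189254 -0.14454769  0.04      ] bottle [0.77882419 0.02184956 0.109     ]
```

```bash
cat >> h.py <<'E'
def rel(p,Rt):
    s=robot.state();R0=s["tcp_rot"]
    return np.r_[(R0.T@(np.array(p)-s["tool_pos"])*100).round(2),R.from_matrix(R0.T@Rt).as_rotvec().round(3)]
def tool(x,z):
    x=np.array(x,float);z=np.array(z,float);z/=np.linalg.norm(z);x-=z*(x@z);x/=np.linalg.norm(x)
    return np.c_[x,np.cross(z,x),z]
def wrist(Rt,q1,q23):
    A=R.from_euler('y',q23,degrees=True).as_matrix().T@Rz(np.radians(q1)).T@Rt
    e=R.from_matrix(A).as_euler('ZYZ',degrees=True);return "q4,q5,q6",e[0],e[1],e[2]-90,'| alt',e[0]+180,-e[1],e[2]+90
E
python3 - <<'E'
from h import *
import cv2
T=robot.get_calibration("top");S=robot.get_calibration("side")
L=np.array([(-65,55,0),(-65,-55,0),(65,-55,0),(65,55,0)])*1e-3
# crop half-pixel corrected clicks
t=np.array([(340.4,203.6),(361.5,235),(399.7,209.8),(378.8,179)])-[.38,.36];s=np.array([(264.4,164.4),(291,157.6),(273,136),(249,143)])-.4
def f(p):
    o,Rf=face(p);P=o+L@Rf.T
    return np.r_[(proj(T,P)-t).ravel(),(proj(S,P)-s).ravel()]
r=least_squares(f,[.6,-.33,-1,.3],loss='soft_l1');print("stage",r.x,np.degrees(r.x[3]),r.fun.round(1))
o,Rf=face(r.x)
print("stage wrist",wrist(tool(-Rf[:,0],-Rf[:,2]),-29,115))
for yaw in(-57,-90):
  for tilt in (40,):
    Rp=Rz(np.radians(yaw))@R.from_euler('y',-tilt,degrees=True).as_matrix()
    print("pour",yaw,wrist(tool(-Rp[:,0],-Rp[:,2]),-8,110))
Rc=tool((-.949,.314,0),(0,0,-1))
print(rel([.45,-.2,.25],Rc),rel([.497,.156,.25],Rc)); 
tb=cv2.imread("pics/top0.png")[180:260,230:320];sb=cv2.imread("pics/side0.png")[165:240,235:320]
cv2.imwrite("pics/b.png",np.hstack([cv2.resize(tb,(400,356),interpolation=2),cv2.resize(sb,(400,356),interpolation=2)]))
E
```

```text
stage [ 0.59940194 -0.33894823 -0.99125636  0.31893573] 18.273671486305133 [-0.8 -0.5 -0.1 -0.   0.9  0.5 -0.7 -1.1  0.5 -0.4  0.8 -0.4  0.9 -0.5
 -1.1 -1.7]
stage wrist ('q4,q5,q6', np.float64(-11.127346659712478), np.float64(49.254800503942725), np.float64(-56.0946697734723), '| alt', np.float64(168.8726533402875), np.float64(-49.254800503942725), np.float64(123.9053302265277))
pour -57 ('q4,q5,q6', np.float64(-40.12362820616026), np.float64(48.83138387919038), np.float64(-19.59156581544019), '| alt', np.float64(139.87637179383972), np.float64(-48.83138387919038), np.float64(160.4084341845598))
pour -90 ('q4,q5,q6', np.float64(-42.722925205464755), np.float64(69.75309651044901), np.float64(7.327692774439939), '| alt', np.float64(137.27707479453525), np.float64(-69.75309651044901), np.float64(187.32769277443992))
[ 3.528e+01 -3.062e+01 -1.900e-01 -0.000e+00 -1.000e-03 -2.468e+00] [ 5.202e+01 -6.238e+01 -1.600e-01 -0.000e+00 -1.000e-03 -2.468e+00]
```

View pics/b.png

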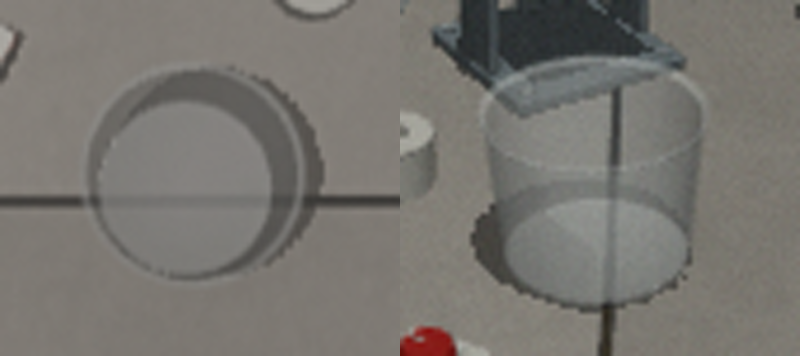

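Beaker crop: rim centre at about top (273.4,219.2), side (276,188.7); foot top (271.6,222.7), side (276.9,218). Now I fly to above the carrier.

>>> carry_out --pt "3 -2.5 0 0 0 -0.15 8.5" --pt "8 -7 0 0 0 -0.33 8.5" --pt "13 -11.5 0 0 0 -0.5 8.5" --pt "18 -16 0 0 0 -0.68 8.5" --pt "23 -20 0 0 0 -0.86 8.5" --pt "28 -24.5 0 0 0 -1.04 8.5" --pt "32 -29 0 0 0 -1.22 8.5" --pt "35.5 -33 0 0 0 -1.4 8.5" --pt "38 -37.5 0 0 0 -1.58 8.5" --pt "40.5 -42 0 0 0 -1.76 8.5" --pt "43 -46 0 0 0 -1.94 8.5" --pt "45.5 -50 0 0 0 -2.11 8.5"

```text
time: 1.6
tool_pos: [0.4787, 0.0189, 0.2482]
tcp_rot: [[-0.783, 0.622, -0.0], [0.622, 0.783, 0.001], [0.001, 0.001, -1.0]]
contact_force: [0.7, -0.6, 0.0]
grip_width: 0.0855
```

```bash
python3 - <<'E'
from h import *
T=robot.get_calibration("top");S=robot.get_calibration("side")
print("rim",ray(T,(273.4,219.2),.11),ray(S,(276,188.7),.11),"foot",ray(T,(271.6,222.7),.004),ray(S,(276.9,218),.004))
Rc=tool((-.949,.314,0),(0,0,-1))
print(robot.state()["qpos"].round(1),robot.state()["tool_pos"],rel([.497,.156,.2],Rc))
E
```

```text
rim [ 0.55739348 -0.05614871  0.11      ] [ 0.56046705 -0.0464166   0.11      ] foot [ 0.55341293 -0.05593951  0.004     ] [ 0.55677031 -0.05065679  0.004     ]
[-1.400e+00  1.390e+01  1.132e+02  1.000e-01  5.290e+01 -5.300e+01] [0.47868652 0.01893213 0.24824137] [ 7.090e+00  1.187e+01  4.840e+00  1.000e-03 -1.000e-03 -3.520e-01]
```

Beaker ≈ (0.557, −0.053).

>>> carry_out --pt "2 3 1 0 0 -0.17 8.5" --pt "5 8 3 0 0 -0.352 8.5" --pt "7.1 11.9 4.5 0 0 -0.352 8.5" --pt "7.1 11.9 4.8 0 0 -0.352 8.5" --pt "7.1 11.9 4.8 0 0 -0.352 8.5"

```text
time: 2.22
tool_pos: [0.4967, 0.1561, 0.2]
tcp_rot: [[-0.95, 0.314, -0.002], [0.314, 0.95, 0.001], [0.002, 0.0, -1.0]]
contact_force: [-0.1, -0.7, -0.2]
grip_width: 0.0851
```

```bash
python3 - <<'E'
from h import *
import cv2
c=robot.get_calibration("wrist");cv2.imwrite("pics/w1.png",robot.grab_frame("wrist"))
np.save("w1.npy",c,allow_pickle=True)
C=np.array([(55,40,14),(55,-40,14),(-55,-40,14),(-55,40,14),(22,7,65),(22,-7,65),(-22,-7,65),(-22,7,65)])*1e-3
print(proj(c,np.r_[.497,.156,0]+C@Rz(-.3196).T).round(0).tolist(),robot.state()["tool_pos"])
E
```

```text
[[287.0, 223.0], [220.0, 222.0], [217.0, 128.0], [290.0, 128.0], [260.0, 211.0], [246.0, 211.0], [246.0, 167.0], [261.0, 167.0]] [0.49691319 0.15572732 0.20038391]
```

View pics/w1.png

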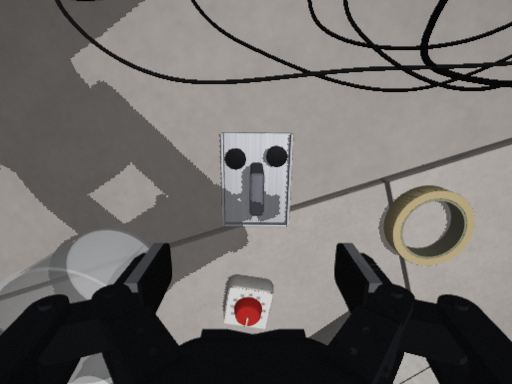

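Wrist view: plate lip corners near (221,132),(293,133),(288,227),(223,226); fin around (257,190); stoppers at (235,158),(276,156), all square to the tool, ~4 mm off.

```bash
python3 - <<'E'
from h import *
c=np.load("w1.npy",allow_pickle=True).item()
C=np.array([(55,40,14),(55,-40,14),(-55,-40,5),(-55,40,5)])*1e-3
px=np.array([(288,227),(223,226),(221,132),(293,133)])
# camera image: which corner is which follows prediction order
r=least_squares(lambda p:(proj(c,np.r_[p[:2],0]+C@Rz(p[2]).T)-px).ravel(),[.5,.15,-.32]);p=r.x
print(p,np.degrees(p[2]),r.fun.round(1))
for uv in((235,158),(276,156)): print(Rz(p[2]).T@(ray(c,uv,.02)-np.r_[p[:2],0]))
print("timer knob",ray(c,(248,311),.04))
Rt=tool(-Rz(p[2])[:,0],(0,0,-1))
g=np.r_[p[:2],0]+Rz(p[2])@[.004,0,0]
print(rel(g+[0,0,.048],Rt))
E
```

```text
[ 0.50288975  0.15764995 -0.33274513] -19.06489142406136 [ 0.7 -0.2 -0.7 -0.   0.4  0.1 -0.4  0.1]
[-0.02843589 -0.0239468   0.02      ]
[-0.03125773  0.02099945  0.02      ]
timer knob [0.64723865 0.09961307 0.04      ]
[-9.200e-01  3.600e-01  1.524e+01  0.000e+00 -1.000e-03  1.300e-02]
```

>>> carry_out --pt "-0.5 0.2 3 0 0 0.013 8.5" --pt "-0.9 0.35 8 0 0 0.013 8.5" --pt "-0.9 0.35 12 0 0 0.013 8.5" --pt "-0.9 0.35 14.5 0 0 0.013 8.5" --pt "-0.9 0.35 15.2 0 0 0.013 8.5" --pt "-0.9 0.35 15.2 0 0 0.013 6" --pt "-0.9 0.35 15.2 0 0 0.013 4" --pt "-0.9 0.35 15.2 0 0 0.013 2.5" --pt "-0.9 0.35 15.2 0 0 0.013 1.5" --pt "-0.9 0.35 15.2 0 0 0.013 0.8" --pt "-0.9 0.35 15.2 0 0 0.013 0" --pt "-0.9 0.35 15.2 0 0 0.013 0"

```text
time: 3.78
tool_pos: [0.5067, 0.1564, 0.049]
tcp_rot: [[-0.945, 0.327, -0.0], [0.327, 0.945, 0.001], [0.0, 0.001, -1.0]]
contact_force: [-1.2, 0.1, 9.4]
grip_width: 0.0133
```

```bash
python3 - <<'E'
from h import *
import cv2
im=robot.grab_frame("wrist");s=robot.grab_frame("side")
cv2.imwrite("pics/g.png",np.hstack([im[:300,130:430],cv2.resize(s[210:300,245:345],(333,300),interpolation=2)]))
print(robot.state()["grip_width"],robot.state()["contact_force"],robot.state()["tool_pos"])
E
```

```text
0.013713959008381611 [-0.8055217  -0.37793241  9.68388169] [0.50669618 0.15642933 0.04896907]
```

View pics/g.png

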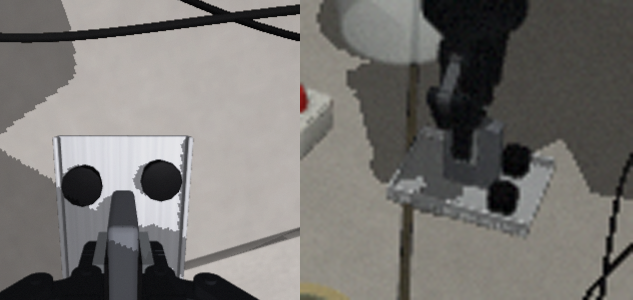

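Grasp is good: fin held (13.7 mm), both stoppers still standing clear of the fingers at (82,186),(161,180). Lift gently.

>>> carry_out --pt "0 0 -0.3 0 0 0 0" --pt "0 0 -1 0 0 0 0" --pt "0 0 -2.2 0 0 0 0" --pt "0 0 -3.7 0 0 0 0" --pt "0 0 -5.3 0 0 0 0" --pt "0 0 -7 0 0 0 0" --pt "0 0 -8.7 0 0 0 0" --pt "0 0 -10.4 0 0 0 0" --pt "0 0 -12 0 0 0 0" --pt "0 0 -13.5 0 0 0 0" --pt "0 0 -14.6 0 0 0 0" --pt "0 0 -15 0 0 0 0"

```text
time: 5.38
tool_pos: [0.5069, 0.1563, 0.1997]
tcp_rot: [[-0.945, 0.327, 0.001], [0.327, 0.945, 0.001], [-0.0, 0.001, -1.0]]
contact_force: [0.1, -0.1, -2.4]
grip_width: 0.0132
```

```bash
cat >> h.py <<'E'
B=np.array([.557,-.053,0])
def pour(th,yaw=-75,e=.03,ze=.145):
    Rp=Rz(np.radians(yaw))@R.from_euler('y',-th,degrees=True).as_matrix()
    u=Rz(np.radians(yaw))[:,0]
    return B+e*u+[0,0,ze]+Rp@[.059,0,.049],tool(-Rp[:,0],-Rp[:,2])
E
python3 - <<'E'
from h import *
s=robot.state();print(s["qpos"].round(1),s["tool_pos"],s["contact_force"],s["grip_width"])
print(pour(0)[0],rel(*pour(0)))
E
```

```text
[ 1.380e+01  2.140e+01  1.101e+02  1.000e-01  4.850e+01 -5.710e+01] [0.50690595 0.15634809 0.19965912] [ 0.14550359 -0.12784555 -2.41676113] 0.013153746446752795
[ 0.5800349 -0.1389674  0.194    ] [-1.656e+01 -2.552e+01  5.400e-01  1.000e-03 -0.000e+00  9.760e-01]
```

>>> carry_out --pt "-0.1 -0.15 0 0 0 0.005 0" --pt "-0.6 -0.9 0 0 0 0.035 0" --pt "-1.7 -2.6 0 0 0 0.1 0" --pt "-3.5 -5.35 0 0 0 0.2 0" --pt "-5.75 -8.85 0 0 0 0.34 0" --pt "-8.3 -12.75 0 0 0 0.49 0" --pt "-10.85 -16.7 0 0 0 0.64 0" --pt "-13.1 -20.1 0.1 0 0 0.77 0" --pt "-14.9 -22.9 0.3 0 0 0.875 0" --pt "-16 -24.6 0.4 0 0 0.94 0" --pt "-16.5 -25.4 0.5 0 0 0.97 0" --pt "-16.6 -25.5 0.5 0 0 0.976 0"

```text
time: 6.88
tool_pos: [0.5803, -0.1387, 0.1941]
tcp_rot: [[-0.259, 0.966, -0.0], [0.966, 0.259, 0.001], [0.001, 0.0, -1.0]]
contact_force: [-0.4, 0.6, -1.6]
grip_width: 0.013
```

```bash
python3 - <<'E'
from h import *
import cv2
im=robot.grab_frame("wrist");s=robot.grab_frame("side")
cv2.imwrite("pics/p.png",np.hstack([im[:300,:430],cv2.resize(s[110:230,215:335],(300,300),interpolation=2)]))
for th in(4,9,14,19,24,29,34,39,44,48):print(th,rel(*pour(th)))
s=robot.state();print(s["qpos"].round(1),wrist(pour(45)[1],s["qpos"][0],s["qpos"][1:3].sum()))
E
```

```text
4 [ 0.28  -0.05  -0.36   0.001 -0.071  0.001]
9 [ 0.77  -0.05  -0.83   0.001 -0.158  0.001]
14 [ 1.29e+00 -5.00e-02 -1.24e+00  1.00e-03 -2.46e-01  1.00e-03]
19 [ 1.85e+00 -5.00e-02 -1.62e+00  1.00e-03 -3.33e-01  1.00e-03]
24 [ 2.43e+00 -4.00e-02 -1.94e+00  1.00e-03 -4.20e-01  1.00e-03]
29 [ 3.04e+00 -4.00e-02 -2.21e+00  1.00e-03 -5.07e-01  1.00e-03]
34 [ 3.68e+00 -4.00e-02 -2.42e+00  1.00e-03 -5.95e-01  1.00e-03]
39 [ 4.33e+00 -4.00e-02 -2.58e+00  1.00e-03 -6.82e-01  1.00e-03]
44 [ 4.99e+00 -4.00e-02 -2.68e+00  1.00e-03 -7.69e-01  1.00e-03]
48 [ 5.52e+00 -4.00e-02 -2.72e+00  1.00e-03 -8.39e-01  1.00e-03]
[-1.630e+01  2.660e+01  1.018e+02  1.000e-01  5.160e+01 -3.150e+01] ('q4,q5,q6', np.float64(-61.70973933760962), np.float64(43.299794384974824), np.float64(12.773632355146432), '| alt', np.float64(118.29026066239038), np.float64(-43.299794384974824), np.float64(192.77363235514645))
```

View pics/p.png

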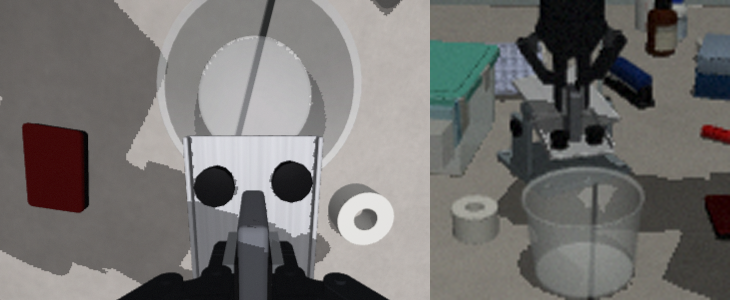

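Both stoppers ride still ((215,186),(292,181)); the open edge overlaps the beaker mouth, laterally centred. Tip.

>>> carry_out --pt "0.3 0 -0.35 0 -0.07 0 0" --pt "0.8 0 -0.8 0 -0.158 0 0" --pt "1.3 0 -1.25 0 -0.246 0 0" --pt "1.85 0 -1.6 0 -0.333 0 0" --pt "2.45 0 -1.95 0 -0.42 0 0" --pt "3.05 0 -2.2 0 -0.507 0 0" --pt "3.7 0 -2.4 0 -0.595 0 0" --pt "4.35 0 -2.6 0 -0.682 0 0" --pt "5 0 -2.7 0 -0.769 0 0" --pt "5.5 0 -2.7 0 -0.839 0 0" --pt "5.5 0 -2.7 0 -0.839 0 0" --pt "5.5 0 -2.7 0 -0.839 0 0"

```text
time: 8.48
tool_pos: [0.5661, -0.0846, 0.2215]
tcp_rot: [[-0.174, 0.965, 0.194], [0.647, 0.261, -0.716], [-0.742, 0.001, -0.67]]
contact_force: [-0.2, -0.3, -2.3]
grip_width: 0.0133
```

```bash
python3 - <<'E'
from h import *
import cv2
im=robot.grab_frame("wrist");s=robot.grab_frame("side")
cv2.imwrite("pics/q.png",np.hstack([im[:300,:430],cv2.resize(s[110:230,215:335],(300,300),interpolation=2)]))
s=robot.state();print(s["qpos"].round(1),s["contact_force"])
E
```

```text
[ 15.4  29.1 115.  -61.9  57.3  46. ] [ 0.74911844  0.0307152  -2.7190072 ]
```

View pics/q.png

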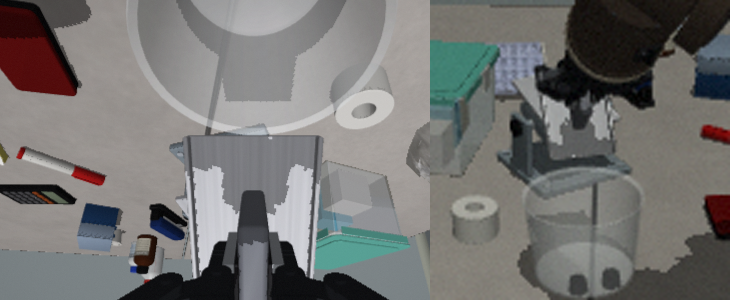

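Both stoppers lie in the beaker (side crop (577,285),(610,279)); plate is empty. Next I choose a view pose for a close look at the stage face.

```bash
python3 - <<'E'
from h import *
P=np.array([.5994,-.3389,-.9913,.319]);o,Rf=face(P);print(o)
c=robot.get_calibration("wrist");s=robot.state()
Tw=np.eye(4);Tw[:3,:3]=s["tcp_rot"];Tw[:3,3]=s["tool_pos"]
ct=c["camera_from_world"]@Tw  # camera from tool
print("cam in tool",np.linalg.inv(ct).round(3).tolist(),c["fx"])
L=np.array([(-65,55,0),(-65,-55,0),(65,-55,0),(65,55,0)])*1e-3
W=o+L@Rf.T
for sx in(0,.08,.14,.2):
  for sy in(-.15,-.1,0,.1,.15):
    for h in(.12,.17):
      Rt=tool(-Rf[:,0],-Rf[:,2]);p=o+Rf@[sx,sy,h+.049]
      M=np.eye(4);M[:3,:3]=Rt;M[:3,3]=p
      q=dict(c,camera_from_world=ct@np.linalg.inv(M));uv=proj(q,W)
      ok=all(5<u<507 and 5<v<379 and not(180<u<330 and v>130) and v<(245 if 100<u<420 else 245) for u,v in uv)
      if ok: print(sx,sy,h,uv.round(0).tolist(),p.round(3),np.hypot(*p[:2]).round(2))
E
```

```text
[ 0.59356092 -0.32997787  0.11428468]
cam in tool [[0.001, 0.957, 0.289, 0.073], [1.0, -0.001, 0.0, 0.0], [0.0, 0.289, -0.957, -0.126], [0.0, 0.0, 0.0, 1.0]] 280.386046738671
0 -0.15 0.12 [[455.0, 118.0], [347.0, 118.0], [335.0, 235.0], [431.0, 235.0]] [ 0.439 -0.368  0.275] 0.57
0 0.15 0.12 [[159.0, 118.0], [51.0, 118.0], [74.0, 235.0], [170.0, 235.0]] [ 0.69  -0.203  0.275] 0.72
0.08 -0.15 0.12 [[473.0, 29.0], [355.0, 29.0], [342.0, 167.0], [445.0, 167.0]] [ 0.481 -0.431  0.3  ] 0.65
0.08 0.15 0.12 [[151.0, 29.0], [33.0, 29.0], [60.0, 166.0], [164.0, 166.0]] [ 0.732 -0.267  0.3  ] 0.78
0.08 0.15 0.17 [[167.0, 41.0], [67.0, 41.0], [87.0, 159.0], [176.0, 159.0]] [ 0.723 -0.254  0.347] 0.77
```

```bash
python3 - <<'E'
from h import *
P=np.array([.5994,-.3389,-.9913,.319]);o,Rf=face(P)
Rt=tool(-Rf[:,0],-Rf[:,2]);p=o+Rf@[.05,.15,.169]
print(rel(p,Rt),p)
E
```

```text
[-17.9    10.38    9.63   -0.174   0.513  -0.269] [ 0.71604685 -0.24321549  0.29043941]
```

>>> carry_out --pt "-2.2 0 -2 0 0 0 0" --pt "-4.5 0.5 -3 0 0 0 0" --pt "-7 2 -2 -0.02 0.08 -0.03 0" --pt "-9.5 4 0.5 -0.06 0.16 -0.08 0" --pt "-12 6 3 -0.1 0.27 -0.14 0" --pt "-14.5 8 6 -0.13 0.37 -0.2 0" --pt "-16.5 9.5 8 -0.16 0.46 -0.25 0" --pt "-17.9 10.4 9.6 -0.174 0.513 -0.269 0" --pt "-17.9 10.4 9.6 -0.174 0.513 -0.269 0" --pt "-17.9 10.4 9.6 -0.174 0.513 -0.269 0"

```text
time: 9.82
tool_pos: [0.7153, -0.2437, 0.2905]
tcp_rot: [[-0.518, 0.838, 0.172], [0.795, 0.546, -0.263], [-0.314, -0.0, -0.949]]
contact_force: [-1.2, -0.2, -2.1]
grip_width: 0.0134
```

```bash
python3 - <<'E'
from h import *
import cv2
c=robot.get_calibration("wrist");im=robot.grab_frame("wrist");cv2.imwrite("pics/v.png",im);np.save("v.npy",c,allow_pickle=True)
P=np.array([.5994,-.3389,-.9913,.319]);o,Rf=face(P)
L=np.array([(-65,55,0),(-65,-55,0),(65,-55,0),(65,55,0)])*1e-3
print(proj(c,o+L@Rf.T).round(1).tolist(),robot.state()["tool_pos"],robot.state()["qpos"].round(0))
cv2.imwrite("pics/v2.png",cv2.resize(im[20:250,0:260],(780,690),interpolation=2)[:600])
E
```

```text
[[155.5, 64.4], [41.6, 64.6], [67.5, 193.6], [167.5, 193.5]] [ 0.71534393 -0.24287962  0.29052625] [-15.  28.  87. -15.  52. -41.]
```

View pics/v2.png

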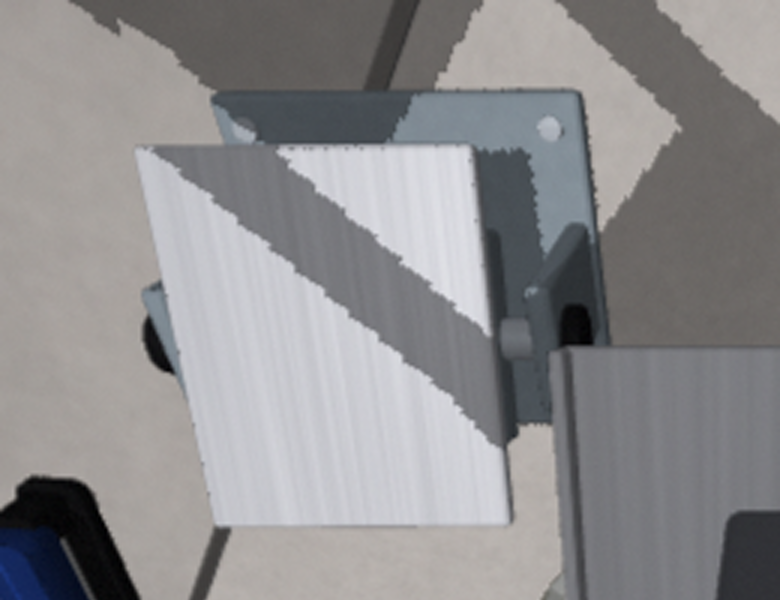

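Face corners in the crop at (472,144),(136,146),(217,526),(510,524); base corners (581,92),(211,93); plate edge still level at row ≈136, as at the grasp, so no slip. Refit.

```bash
python3 - <<'E'
from h import *
T=robot.get_calibration("top");S=robot.get_calibration("side");V=np.load("v.npy",allow_pickle=True).item()
L=np.array([(-65,55,0),(-65,-55,0),(65,-55,0),(65,55,0)])*1e-3
BS=np.array([(-75,75,12),(-75,-75,12)])*1e-3
t=np.array([(340.4,203.6),(361.5,235),(399.7,209.8),(378.8,179)])-[.38,.36];s=np.array([(264.4,164.4),(291,157.6),(273,136),(249,143)])-.4
v=np.array([(157,67.7),(45,68.3),(72,195),(169.7,194.3)]);vb=np.array([(193.3,50.3),(70,50.7)])
def f(p,k):
    o,Rf=face(p);P=o+L@Rf.T;b=np.r_[p[:2],0]+BS@Rz(p[2]).T
    w=(proj(V,P)-v).ravel();wb=(proj(V,b)-vb).ravel()
    m=np.r_[(proj(T,P)-t).ravel(),(proj(S,P)-s).ravel()]
    return {0:np.r_[w,wb],1:np.r_[w,wb,m],2:w,3:np.r_[w,m]}[k]
for k in range(4):
    r=least_squares(f,[.6,-.34,-1,.32],args=(k,));print(k,r.x.round(4),np.degrees(r.x[2:]).round(2),r.fun[:12].round(1),face(r.x)[0].round(4))
# plate in hand: open-edge corners (z=5 floor edge) vs offset
st=robot.state();Rt=st["tcp_rot"];Rp=np.c_[-Rt[:,0],Rt[:,1],-Rt[:,2]]
for dx in(0,.004,.008): print(dx,proj(V,st["tool_pos"]+np.array([[-.055-dx,-.04,.005-.049],[-.055-dx,.04,.005-.049],[-.055-dx,.04,-.049]])@Rp.T).round(1).tolist())
E
```

```text
0 [ 0.6027 -0.3393 -0.9886  0.2987] [-56.65  17.11] [ 1.  -0.5 -0.7 -0.6 -0.3  0.6  1.   0.9  0.1  0.2 -1.2  0.4] [ 0.5972 -0.3309  0.1145]
1 [ 0.6024 -0.3394 -0.9882  0.3083] [-56.62  17.66] [ 0.8 -0.9 -0.8 -0.9 -1.1  0.4  0.5  0.7 -0.3  0.1 -1.5  0.3] [ 0.5967 -0.3308  0.1144]
2 [ 0.6027 -0.3397 -0.9843  0.3084] [-56.4   17.67] [ 0.6 -0.7 -0.7 -0.2 -0.6  0.9  0.8  0.9] [ 0.597  -0.3311  0.1144]
3 [ 0.6023 -0.3398 -0.9836  0.3165] [-56.35  18.13] [ 0.2 -1.1 -0.9 -0.6 -1.3  0.7  0.3  0.6 -0.5 -1.3  0.4 -1. ] [ 0.5964 -0.331   0.1143]
0 [[187.0, 140.1], [320.8, 140.0], [318.9, 139.1]]
0.004 [[186.6, 133.2], [321.3, 133.1], [319.3, 132.5]]
0.008 [[186.1, 126.3], [321.7, 126.2], [319.8, 125.8]]
```

```bash
cat >> h.py <<'E'
FP=np.array([.6026,-.3395,-.987,.308])
def place(h,P=FP):
    o,Rf=face(P);return o+Rf@[.003,0,.049+h],tool(-Rf[:,0],-Rf[:,2])
E
python3 - <<'E'
from h import *
for h in(.04,.006,-.006):print(h,rel(*place(h)),place(h)[0].round(3))
E
```

```text
0.04 [ 4.280e+00 -1.474e+01  8.110e+00 -2.000e-03  1.100e-02 -5.000e-03] [ 0.584 -0.311  0.2  ]
0.006 [ 4.320e+00 -1.473e+01  1.151e+01 -2.000e-03  1.100e-02 -5.000e-03] [ 0.589 -0.319  0.168]
-0.006 [ 4.340e+00 -1.473e+01  1.271e+01 -2.000e-03  1.100e-02 -5.000e-03] [ 0.591 -0.322  0.156]
```

>>> carry_out --pt "1 -3.5 1 0 0.011 0 0" --pt "2.5 -8 3.5 0 0.011 -0.005 0" --pt "4 -12.5 6 0 0.011 -0.005 0" --pt "4.3 -14.7 8.1 0 0.011 -0.005 0" --pt "4.3 -14.7 9.5 0 0.011 -0.005 0" --pt "4.3 -14.7 10.7 0 0.011 -0.005 0" --pt "4.3 -14.7 11.2 0 0.011 -0.005 0" --pt "4.3 -14.7 11.4 0 0.011 -0.005 0" --pt "4.3 -14.7 11.4 0 0.011 -0.005 0"

```text
time: 11.0
tool_pos: [0.5899, -0.3189, 0.169]
tcp_rot: [[-0.526, 0.834, 0.166], [0.795, 0.551, -0.254], [-0.304, -0.002, -0.953]]
contact_force: [-0.7, 0.2, -2.5]
grip_width: 0.0131
```

```bash
python3 - <<'E'
from h import *
import cv2
im=robot.grab_frame("wrist");s=robot.grab_frame("side")
cv2.imwrite("pics/z.png",np.hstack([im[40:340,60:460],cv2.resize(s[115:205,215:335],(400,300),interpolation=2)]))
st=robot.state();print(st["contact_force"],st["moment"],rel(*place(-.006)),st["qpos"].round(0))
E
```

```text
[ 0.64436031  1.09639009 -2.43872375] [ 0.21361425  0.10225429 -0.01756032] [ 4.00e-02 -6.00e-02  1.34e+00 -1.00e-03  1.00e-03  0.00e+00] [-26.  28. 106. -17.  31. -46.]
```

View pics/z.png

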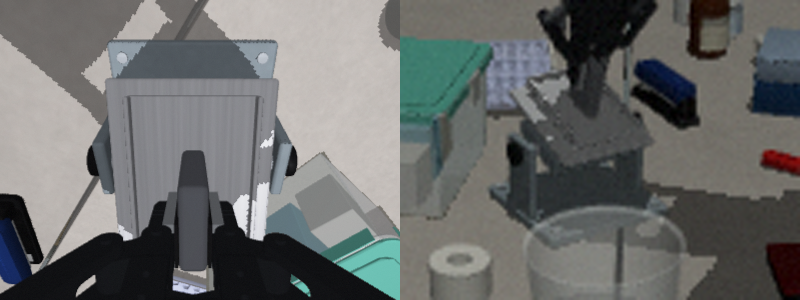

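The plate lies centred over the face (face low corners at full-frame (168,119),(338,119), plate edge row 136, both centred at column 253), square and not yet touching. Press slowly.

>>> carry_out --pt "0 -0.05 0.2 0 0 0 0" --pt "0 -0.05 0.4 0 0 0 0" --pt "0 -0.05 0.6 0 0 0 0" --pt "0 -0.05 0.75 0 0 0 0" --pt "0 -0.05 0.9 0 0 0 0" --pt "0 -0.05 0.9 0 0 0 0" --pt "0 -0.05 0.9 0 0 0 0"

```text
time: 11.98
tool_pos: [0.5909, -0.3216, 0.1607]
tcp_rot: [[-0.525, 0.834, 0.166], [0.795, 0.551, -0.255], [-0.304, -0.002, -0.953]]
contact_force: [-2.2, -0.5, 1.1]
grip_width: 0.0136
```

```bash
python3 - <<'E'
from h import *
st=robot.state();o,Rf=face(FP);f=st["contact_force"];print(f,"normal",f@Rf[:,2],"mom",st["moment"]@Rf,(Rf.T@(st["tool_pos"]-o)).round(4),rel(*place(-.006)))
E
```

```text
[-2.15610961 -0.50706957  1.08680632] normal 1.2676818995177859 mom [-0.17021151  0.35854454  0.02389221] [0.0035 0.0001 0.0475] [ 0.05  -0.01   0.45  -0.001  0.001  0.   ]
```

>>> carry_out --pt "0 0 0.15 0 0 0 0" --pt "0 0 0.3 0 0 0 0" --pt "0 0 0.45 0 0 0 0" --pt "0 0 0.45 0 0 0 0" --pt "0 0 0.45 0 0 0 0" --pt "0 0 0.45 0 0 0 0"

```text
time: 12.72
tool_pos: [0.5916, -0.3227, 0.1565]
tcp_rot: [[-0.525, 0.834, 0.166], [0.795, 0.551, -0.255], [-0.304, -0.001, -0.953]]
contact_force: [-1.8, 0.2, 3.7]
grip_width: 0.0131
```

```bash
python3 - <<'E'
from h import *
import cv2
cw=robot.get_calibration("wrist");im=robot.grab_frame("wrist");s=robot.grab_frame("side");np.save("e.npy",cw,allow_pickle=True)
cv2.imwrite("pics/e.png",np.hstack([cv2.resize(im[80:230,120:380],(520,300),interpolation=2),cv2.resize(s[125:245,220:320],(250,300),interpolation=2)]))
st=robot.state();o,Rf=face(FP);f=st["contact_force"];print(f,"normal",f@Rf[:,2],"mom",st["moment"]@Rf,(Rf.T@(st["tool_pos"]-o)).round(4),st["grip_width"])
o,Rf=face(FP,.006);print(proj(cw,o+np.array([(-.065,.055,0),(-.065,-.055,0)])@Rf.T))
E
```

```text
[-2.10049365  0.20944965  3.48903561] normal 3.7288125120728055 mom [-0.20040688  0.53353031 -0.00390902] [0.0035 0.0001 0.0431] 0.013471756419562842
[[344.57646023 117.48835116]
 [162.02205428 117.34620022]]
```

View pics/e.png

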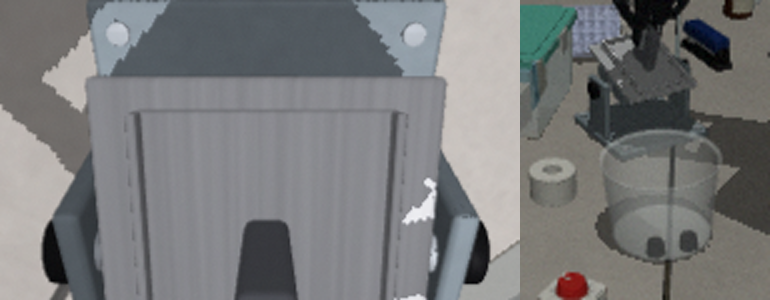

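Contact is about 6 N normal (half travel), plate and face edges parallel, stoppers standing in the beaker. The moment hints at low-edge contact, so I'll average readings to check flushness.

```bash
cat > m.py <<'E'
from h import *
A=[]
for i in range(8):
    robot.grab_frame("top");s=robot.state();_,Rf=face(FP);A.append(np.r_[Rf.T@s["contact_force"],Rf.T@s["moment"]])
print(np.mean(A,0).round(3),np.std(A,0).round(3),s["time"],s["tool_pos"].round(4))
E
python3 m.py
```

```text
[ 0.046 -1.186  3.912 -0.154  0.502  0.059] [0.301 0.182 0.504 0.028 0.034 0.037] 13.225 [ 0.5916 -0.3228  0.1564]
```

>>> carry_out --pt "-0.05 0 0 0 0.01 0 0" --pt "-0.05 0 0 0 0.01 0 0" --pt "-0.05 0 0 0 0.01 0 0" --pt "-0.05 0 0 0 0.01 0 0"

```text
time: 13.72
tool_pos: [0.5919, -0.3231, 0.1565]
tcp_rot: [[-0.527, 0.834, 0.161], [0.797, 0.551, -0.247], [-0.294, -0.002, -0.956]]
contact_force: [-2.1, 2.4, 2.8]
grip_width: 0.0132
```

```bash
python3 m.py
```

```text
[-2.322 -0.063  3.83   0.043  0.582  0.024] [0.577 0.407 0.567 0.037 0.041 0.021] 14.125 [ 0.5919 -0.3231  0.1566]
```

```bash
python3 - <<'E'
from h import *
s=robot.state();print(s["joint_vel"].round(2),s["grip_width"],s["time"])
robot.sign_off()
E
```

```text
[-0.    0.04  0.03 -0.04 -0.04 -0.05] 0.013097885326056088 14.125
the job is handed in; nothing more can be done
```

I picked the plate up by its fin with both stoppers on it, tipped them into the beaker and pressed the empty plate onto the stage face. I handed the job in at 14.1 s, still gripping and pressing; the rig gives no verdict.

What the last checks showed:
- **Stoppers and beaker:** the last side view shows both stoppers inside the upright beaker. The timer and label roll are in view there and look unmoved. I did not measure any of the four bystanders again.
- **Press:** contact is about 6 N along the face normal. By the spring data that is roughly half travel, though the face position itself was not measured.
- **Centred and square:** in the wrist picture of the pressed plate, the plate and face edges are parallel. The plate is about 10 mm in from the face's low edge, as expected when centred, and in the middle sideways.
- **Grip and stillness:** the fin is held at 13 mm opening and the joint speeds are near zero.

**Disagreement:** my slope estimates ran from 17.1° to 18.3°. At 17.6° the wrist moment suggested the plate was touching at its low edge, so I eased it to about 17.1°. After that the load read close to the plate's middle, but there was a sideways force of about 2 N. The moment readings are noisy, so flushness rests on these readings and was not seen directly; the remaining error looks to be within about 1°, against the 2.9° allowed.

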